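# Grease the winch foot and hold its collar on the shaft flat

### The job

Grease the winch bearing with three full strokes of the sprung pump lever, all the way down and all the way back up each time. Then take the end of the upright shaft, feel for its set-screw flat and turn it until the flat squarely faces the gap between the two lugs. Lift the loose collar up the shaft until its screw is level with the middle of the flat, pull it sideways so that the screw tip presses firmly on the flat, and finish while still gripping it and pressing it there, leaving everything else in its place.

Things in the scene. Friction and masses are not known exactly. Their poses are not given: they have to be found in the camera images.
- fixture: Fixed steel base plate 150 x 320 x 12 mm (x, y, z) with the round grey winch foot (110 mm across, top 62 mm above the bench) at y = +100 mm and the blue grease pump at y = -100 mm, whose white cartridge stands 154 mm tall at x = +47. Origin: centre of the plate's underside, on the bench; z up; x points away from the side with the lugs and the lever's hand pad.
- boss_top (a point): On the shaft's vertical axis, at the top of the boss (38 mm across, 14 mm high) on the winch foot, 76 mm above the bench; at x = 0, y = +100 mm on the fixture, same axes. The collar rests on this boss.
- gap (a point): Middle of the 24 mm gap between two grey lugs (posts 10 mm wide, tops 84 mm above the bench) on the winch foot, 50 mm from the shaft axis towards the fixture's -x, 76 mm above the bench.
- shaft (a joint): Angle of the upright steel shaft, rad: 0 when its flat faces the gap, positive anticlockwise from above, 2.2 either way; starts 0.6 to 1.4. Stiff (about 0.06 N m), stays where left. 22 mm thick, rises 46 mm above the boss: lower 20 mm round, upper 26 mm D-shaped, one flat 17 mm wide. Fingers closed across the flat measure 18 mm, elsewhere up to 22 mm. Its top 30 mm are clear of the resting collar.
- flat (a point): Centre of the shaft's flat: 7 mm from the shaft axis, 33 mm above the boss (109 mm above the bench), turning with the shaft. Its -x axis points straight out of the flat, z up. The flat spans 13 mm above and below this point, up to the shaft's end.
- collar_center (a point): Centre of the loose brass collar that lies round the shaft on the boss: 16 mm high, 44 mm outside, bore 28 mm, 0.12 kg. Two flat sides 46 mm apart at its +y and -y, 18 mm long, for the grip. A steel thumb-screw goes through its -x side at mid height; its head ends 36 mm from the axis. Starts about 2 mm off the shaft axis, screw to the gap within 0.2 rad. The flat's middle is 25 mm higher.
- screw_tip (a point): Tip of the collar's set screw, inside the bore, 9.5 mm from the collar's axis towards its -x, at the height of its centre; x axis along the screw towards the collar's axis. With the collar raised to the flat and the flat facing the screw, moving the collar about 5 mm along +x puts the tip on the flat.
- lever (a joint): Angle of the sprung pump lever, rad: 0 fully raised (spring rest against its stop), 0.75 fully down; a spring brings it back up by itself when released. Fully down takes about 13 N on the pad. A full stroke is down beyond 0.6 and up to below 0.12.
- lever_pivot (a point): Pivot of the pump lever, 100 mm above the bench; fixed to the fixture, axis level along the fixture's y. The lever reaches from here towards the fixture's -x, 0.45 rad (26 degrees) above level when raised, 0.30 rad below level when fully down.
- lever_pad (a point): Middle of the top face of the lever's flat black rubber hand pad (80 mm along the lever, 44 mm wide, 10 mm thick), 130 mm along the lever from the pivot and 9 mm above the line through it; moves with the lever. Press it down here from above.
- collar: The same collar; origin at the centre of its underside.
- spare_ring: Bystander: loose steel ring 36 mm across, 8 mm high, on the base plate between foot and pump; origin under its centre.
- bolt: Bystander: small bolt standing on its head on the base plate, 33 mm high; origin under its centre.
- spray_can: Bystander: spray can 56 mm across, 150 mm tall; origin under its centre.
- tape_roll: Bystander: roll of white tape 90 mm across, 45 mm high; origin under its centre.
- jar: Bystander: white jar, 64 mm across, 80 mm tall; origin under its centre.
- wrench: Bystander: wrench lying on the bench; origin under its middle.

How it is judged:
By the outcome, as a careful person would: the job done as asked, in the order asked, and still so for the second after the job is handed in, while the arm keeps its last pose, push and grip.
It also fails if it takes over 72 s, if anything falls off the work surface, if the arm or the gripper's body presses on something with over 40 N, if the wrist force passes 120 N, or if a joint passes its speed limit or range.

### The arm

A 7-joint arm with a two-finger parallel gripper is mounted at the origin on the work surface. World frame = base frame: x ahead of the robot, y to its left, z up, the work surface at z = 0. Lengths are in mm, angles in rad, forces in N, time in s.
With the tool pointing down it reaches from about 350 to 900 mm from the base axis. Payload 7.2 kg.
Tool frame: the origin (TCP) lies midway between the tips of the shut fingers; the grasp point (between the pads) lies 19 mm behind it; z points along the fingers, y is the line along which they close (so a half turn about z gives the same grasp; the last joint's range is limited). The gripper opens to 88 mm and grips with 3 to 60 N. Pads are 20 mm wide; open, the fingers measure 115 mm over their backs; the gripper's body (75 mm by 178 mm) begins 61 mm behind the grasp point.
Start: joints at [-1.307, 0.411, -0.013, 1.596, 0.006, 1.134, -0.082], TCP at [203.6, 590.911, 222.653] pointing down, gripper open.
Joint ranges: [-2.95, 2.95], [-0.29, 1.99], [-1.47, 1.44], [0.14, 2.54], [-1.03, 4.17], [0.13, 1.85], [-2.86, 2.86]. Speed limits (rad/s): [2.39, 2.39, 3.01, 3.01, 3.14, 3.14, 3.14].

### API

Orientations are given as a rotation vector (axis times angle).
In Python, from station import arm gives the robot as it stands. Calls block until the motion is done:
- arm.reach(position, orientation): joint-space move of the TCP to a pose.
- arm.move_l(position, feed=150, attitude=None, contact_N=None): straight line of the TCP; attitude=None keeps the orientation; feed is the mean speed in mm/s. With contact_N (N) it stops when the force on the tool has changed by that much, and returns True; else False.
- arm.move_joints(angles): joint-space move.
- arm.open() and arm.clamp(squeeze=None): open the fingers fully, or close them until they stop; squeeze is the grip in N (None keeps the last).
- arm.pause(seconds).
- arm.solve_ik(position, orientation): joint angles nearest the present ones, or None.
- arm.snapshot(name): name is "side" or "top" or "wrist"; returns a dict with "frame" (400x640x3 uint8, red, green, blue), "fx", "fy", "cx", "cy" (pixels), "rvec" (rotation vector, rad) and "tvec" (3), from world to camera coordinates, as OpenCV has them. Camera axes: x right, y down, z forward; pixel columns grow to the right and rows downward; lengths in mm; the calibration is good to about 2 mm. A picture is of the moment at which its call begins. There is no depth.
A pose or a line that the arm cannot do raises arm.Unreachable and nothing moves.
- arm.hand_in(): hands the job in; it is judged then, once.
Readings, each from a call of its own:
- arm.get_time(): time.
- arm.get_joint_pos(): joint angles.
- arm.get_qd(): joint speeds.
- arm.get_tau(): joint torques, N m.
- arm.get_tcp_pos(): TCP position.
- arm.get_ee_rot(): TCP orientation.
- arm.get_contact_force(): force on the tool from outside, world axes, zero at the start.
- arm.get_wrist_torque(): the same for the moment, N m.
- arm.get_grip_width(): finger opening in mm.
- arm.get_gripper_force(): force on a finger pad.
Only numpy, scipy, OpenCV 4.12 (cv2) and the standard library are available. Lean on these libraries where they do the work, as an engineer would, in place of code of your own. Each camera call takes 0.05 s, during which the arm holds its last target. There are 200 camera calls.

## Working session

There is one attempt and no reset: what is moved stays moved. The work goes in short steps, each a Python script; the robot and the scene stay as the last script left them, time stands still between calls to the robot, and variables do not carry over. Pictures are saved under pics/ and viewed, at most 10 in all, crops included, and the job is handed in when it is done.

```bash
mkdir -p pics; ls; python3 - <<'E'
from station import arm
import cv2,numpy as np
for n in("side","top","wrist"):
    s=arm.snapshot(n); cv2.imwrite(f"pics/{n}0.png",s["frame"][:,:,::-1])
    R=cv2.Rodrigues(np.array(s["rvec"],float))[0]; print(n,s["fx"],s["cx"],s["cy"],(-R.T@np.array(s["tvec"])).round(),R.round(2).tolist())
print(arm.get_time(),arm.get_ee_rot(),arm.get_grip_width())
E
```

```text
pics
side 488.2505130539125 312.5084307380565 203.49508984523223 [ 310. -776.  974.] [[0.97, -0.25, 0.01], [-0.18, -0.7, -0.69], [0.18, 0.67, -0.72]]
top 511.23546495014324 324.36497765929306 197.67271289646396 [ 384.   12. 1367.] [[0.01, -1.0, 0.03], [-0.99, -0.01, -0.11], [0.11, -0.03, -0.99]]
wrist 279.65154267990727 317.2638576625814 199.24130682642095 [124. 619. 384.] [[0.32, 0.95, -0.0], [0.9, -0.31, 0.31], [0.29, -0.1, -0.95]]
0.15 [-5.18676320e-01 -3.09834226e+00  1.94366853e-03] 87.9636332940953
```

View pics/top0.png

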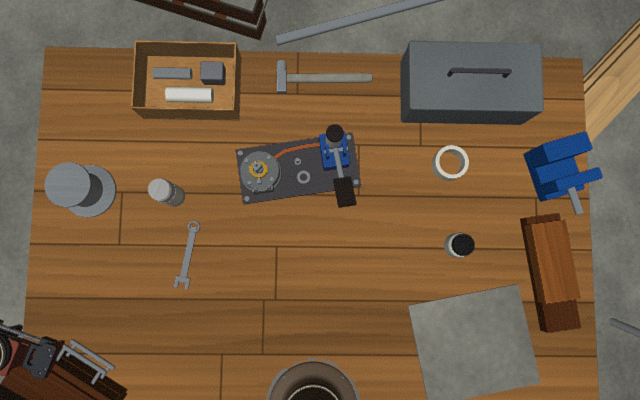

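View pics/side0.png

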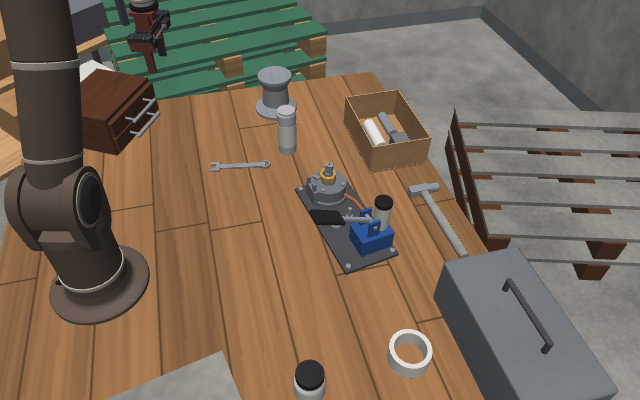

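```bash
python3 - <<'E'
import cv2,numpy as np
a=cv2.imread("pics/top0.png")[115:215,230:370]; a=cv2.resize(a,None,fx=5,fy=5,interpolation=2)[:, :]
cv2.imwrite("pics/c1.png",a)
a=cv2.imread("pics/side0.png")[155:275,285:405]; cv2.imwrite("pics/c2.png",cv2.resize(a,None,fx=5,fy=5,interpolation=2))
E
```

```text
(no output)
```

View pics/c1.png

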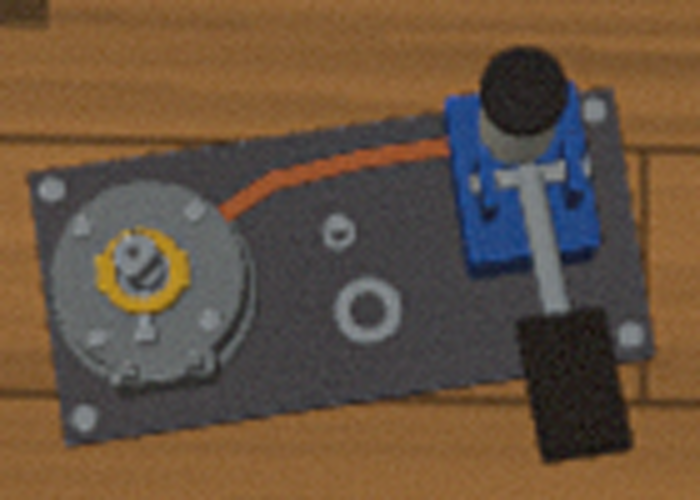

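View pics/c2.png

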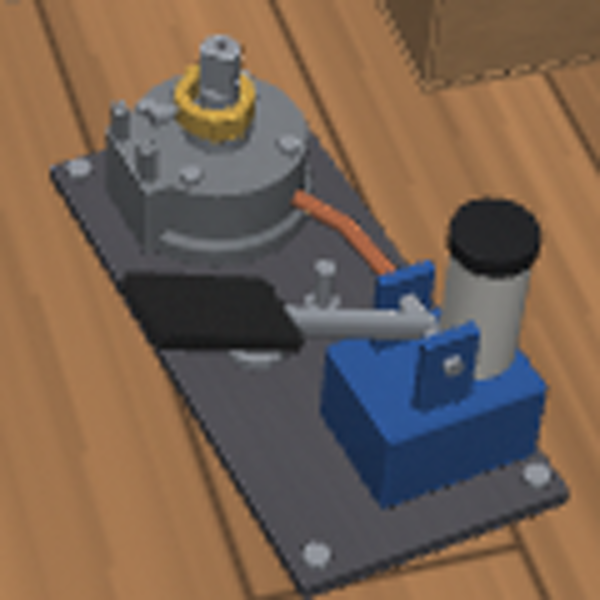

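Top crop: plate corners (28,174),(612,90),(653,355),(70,445), shaft end ≈(128,248), screw head (146,330), lugs at (128,375)/(203,362). Side crop: plate corners (50,172),(303,590),(568,492), shaft end (221,45). I fit the fixture pose to these.

```bash
cat > h.py <<'E'
from station import arm
import numpy as np, cv2
from scipy.optimize import least_squares
from scipy.spatial.transform import Rotation as Rn
def proj(s,P):
    K=np.array([[s["fx"],0,s["cx"]],[0,s["fy"],s["cy"]],[0,0,1.]])
    return cv2.projectPoints(np.array(P,float).reshape(-1,1,3),np.array(s["rvec"],float),np.array(s["tvec"],float),K,None)[0].reshape(-1,2)
def fx(p,P):  # fixture -> world; p=x,y,yaw
    P=np.atleast_2d(np.array(P,float)); c,s=np.cos(p[2]),np.sin(p[2])
    return np.c_[p[0]+c*P[:,0]-s*P[:,1],p[1]+s*P[:,0]+c*P[:,1],P[:,2]]
def down(a): # tool z down, tool y at world angle a
    y=np.array([np.cos(a),np.sin(a),0]); z=np.array([0,0,-1.]); return Rn.from_matrix(np.c_[np.cross(y,z),y,z]).as_rotvec()
E
python3 - <<'E'
from h import *
st,ss=arm.snapshot("top"),arm.snapshot("side")
C=[[75,160,12],[75,-160,12],[-75,-160,12],[-75,160,12],[0,100,122]]
pt=(np.array([[28,174],[612,90],[653,355],[70,445],[128,248]])+.5)/5-.5+[230,115]
S=[C[3],C[2],C[1],C[4]]
ps=(np.array([[50,172],[303,590],[568,492],[221,45]])+.5)/5-.5+[285,155]
f=lambda p:np.r_[(proj(st,fx(p,C))-pt).ravel(),(proj(ss,fx(p,S))-ps).ravel()]
r=least_squares(f,[500,50,0.1]); print(r.x.tolist()); print(r.fun.reshape(-1,2).round(1).tolist())
p=r.x; np.save("fix.npy",p)
print(fx(p,[[0,100,76],[-120,-100,150]]).round(1))
E
```

```text
[620.6962308121261, 45.96380895767339, 0.1617368891207535]
[[-0.3, -0.5], [0.4, -0.4], [1.0, 0.8], [-1.3, 0.3], [1.5, 1.5], [0.0, -1.9], [0.2, -0.5], [0.9, -0.5], [0.2, 0.2]]
[[604.6 144.7  76. ]
 [518.4 -72.1 150. ]]
```

```bash
python3 - <<'E'
from h import *
p=np.load("fix.npy"); st=arm.snapshot("top")
q=(np.array([[517,320],[605,308],[632,448],[545,462]])+.5)/5-.5+[230,115]
# pad corners top face at raised in pivot frame; unknown pivot x (fixture), y
def corners(v):
    L=np.array([[90,22],[90,-22],[170,-22],[170,22]]); a=.45
    return np.c_[v[0]-L[:,0]*np.cos(a)+9*np.sin(a), v[1]+L[:,1],100+L[:,0]*np.sin(a)+9*np.cos(a)]
r=least_squares(lambda v:(proj(st,fx(p,corners(v)))-q).ravel(),[0,-100]); print(r.x,r.fun.round(1))
np.save("piv.npy",r.x)
pad=fx(p,[[r.x[0]-113.1,r.x[1],164.6],[r.x[0]-126.9,r.x[1],70.2]]); print(pad.round(1))
up=pad[0]+[0,0,45]
arm.reach(up,down(p[2]+np.pi/2)); arm.clamp(20)
print(arm.get_time(),arm.get_tcp_pos(),arm.get_joint_pos().round(2) if hasattr(arm.get_joint_pos(),'round') else arm.get_joint_pos(),arm.get_contact_force())
s=arm.snapshot("wrist"); cv2.imwrite("pics/w1.png",s["frame"][:,:,::-1])
E
```

```text
[  13.89078898 -100.30182137] [-0.3  0.3  0.1  0.   0.7 -0.1 -0.5 -0.1]
[[538.9 -69.  164.6]
 [525.3 -71.2  70.2]]
4.2583 [538.9302017  -69.03083346 209.59761951] [-0.48  0.32  0.66  1.85 -0.23  1.05  2.  ] [ 1.30108697  0.08957876 -0.78032698]
```

View pics/w1.png

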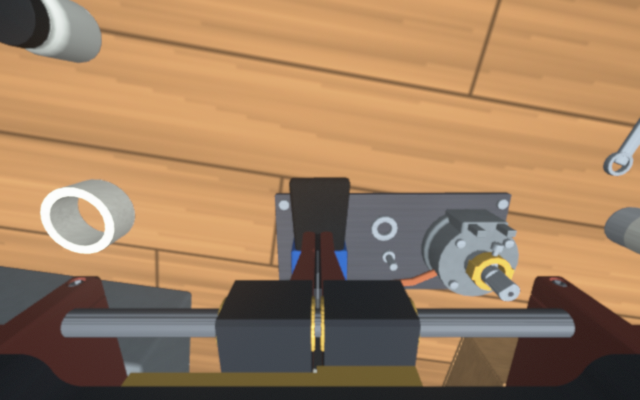

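The wrist view shows the closed fingers centred over the pad (col 318) as intended. I start pumping.

```bash
python3 - <<'E'
from h import *
p=np.load("fix.npy"); v=np.load("piv.npy")
a=fx(p,[[v[0]-113.1,v[1],172]])[0]; b=fx(p,[[v[0]-129,v[1],62]])[0]
arm.move_l(a,feed=120)
for i in range(3):
    h=arm.move_l(b,feed=90,contact_N=24); t=arm.get_tcp_pos(); F=arm.get_contact_force()
    print(h,t.round(1),F.round(1))
    arm.pause(.1); arm.move_l(a+[0,0,3],feed=120); arm.pause(.5); print(arm.get_time(),arm.get_contact_force().round(1))
    if i==0: s=arm.snapshot("side"); cv2.imwrite("pics/s1.png",cv2.resize(s["frame"][155:275,265:405,::-1],None,fx=4,fy=4))
    if not h and t[2]>74: break
E
```

```text
True [529.1 -71.2  73.4] [-6.2  1.6 17.1]
7.4333 [ 0.3 -0.4 -1.2]
True [528.8 -71.2  73.2] [-5.1  0.2 17.3]
10.1667 [ 1.2 -0.   0. ]
True [528.9 -71.2  73. ] [-6.2  1.4 21.9]
12.8583 [-0.5  0.4 -0.5]
```

```bash
python3 - <<'E'
from h import *
p=np.load("fix.npy"); yaw=p[2]; c=fx(p,[[0,100,200]])[0]
arm.move_l(arm.get_tcp_pos()+[0,0,40],feed=150)
arm.reach(c,down(yaw+np.pi/2)); arm.open()
s=arm.snapshot("wrist"); cv2.imwrite("pics/w2.png",s["frame"][:,:,::-1])
print(arm.get_time(),proj(s,fx(p,[[0,100,122],[0,100,76],[-7,100,109],[-50,100,76]])).round(1).tolist())
print(arm.get_joint_pos().round(2))
for a in (0,.4,.8,1.2,1.4,1.9):
    for k in (0,np.pi):
        q=arm.solve_ik(fx(p,[[0,100,99]])[0],down(yaw+a+k)); print(a,k>0,None if q is None else np.round(q,2))
E
```

```text
15.6 [[316.1, 206.5], [316.2, 192.2], [316.1, 194.9], [316.2, 144.8]]
[-0.73  0.47  0.58  1.66 -0.28  1.1   1.67]
0 False [-0.9   0.69  0.88  1.77 -0.63  0.99  0.39]
0 True [-0.01  0.57 -0.43  1.7   0.28  0.93  2.76]
0.4 False [-0.85  0.65  0.79  1.76 -0.55  0.96  0.73]
0.4 True [ 0.36  0.78 -1.04  1.68  0.73  1.13  2.81]
0.8 False [-0.79  0.62  0.69  1.76 -0.48  0.94  1.06]
0.8 True [-1.06  0.91  1.25  1.78 -0.94  1.19 -1.7 ]
1.2 False [-0.74  0.59  0.61  1.76 -0.42  0.92  1.41]
1.2 True [-1.06  0.91  1.25  1.78 -0.94  1.19 -1.3 ]
1.4 False [-0.71  0.58  0.57  1.76 -0.38  0.91  1.58]
1.4 True [-1.06  0.91  1.25  1.78 -0.94  1.19 -1.1 ]
1.9 False [-0.64  0.56  0.46  1.75 -0.31  0.9   2.01]
1.9 True [-1.03  0.85  1.17  1.77 -0.86  1.13 -0.65]
```

View pics/w2.png

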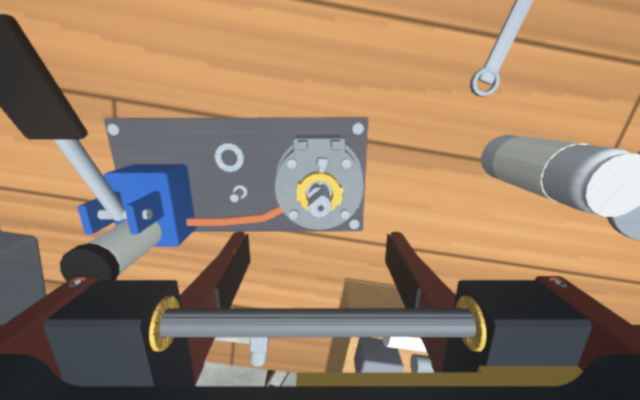

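The lever is raised again (left) and the shaft end lies near (319,206); I enlarge it.

```bash
python3 - <<'E'
import cv2
a=cv2.imread("pics/w2.png")[125:235,265:375]; cv2.imwrite("pics/c3.png",cv2.resize(a,(550,550),interpolation=cv2.INTER_CUBIC))
E
```

```text
(no output)
```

View pics/c3.png

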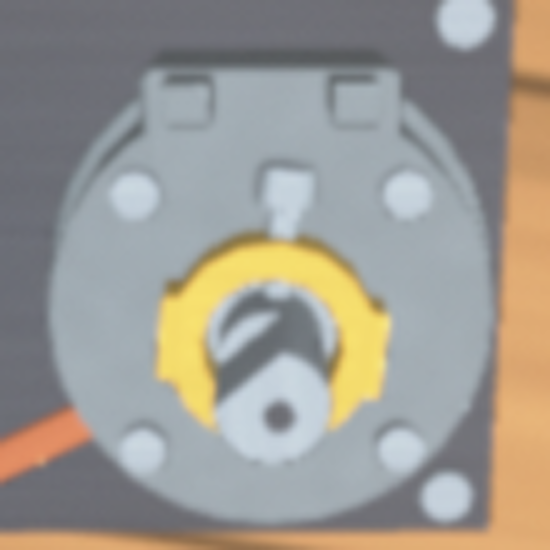

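```bash
python3 - <<'E'
from h import *
p=np.load("fix.npy"); yaw=p[2]; ey=np.array([-np.sin(yaw),np.cos(yaw),0]); ex=np.array([np.cos(yaw),np.sin(yaw),0])
c=fx(p,[[0.5,102.5,100]])[0]
arm.move_l(c+[0,0,100],feed=150); arm.move_l(c,feed=120); F0=arm.get_contact_force()
for k in range(3):
    arm.clamp(6); F=arm.get_contact_force()-F0; w=arm.get_grip_width()
    print(arm.get_time(),w,"Fx,Fy fixture",(F@ex).round(2),(F@ey).round(2),F[2].round(2),arm.get_gripper_force(),((arm.get_tcp_pos()-c)@ey).round(2))
    if k==2 or abs(F@ey)<1.5: break
    arm.open(); c=c+ey*np.sign(F@ey)*1.2; arm.move_l(c,feed=60)
np.save("c.npy",c)
E
```

```text
17.8667 21.67172055714803 Fx,Fy fixture 0.6 -2.87 -0.58 6.000040887010982 -0.91
20.25 22.04343481995234 Fx,Fy fixture 0.02 0.29 0.68 5.999976944440277 0.24
```

```bash
python3 - <<'E'
from h import *
p=np.load("fix.npy"); yaw=p[2]; ey=np.array([-np.sin(yaw),np.cos(yaw),0]); ex=np.array([np.cos(yaw),np.sin(yaw),0])
c=fx(p,[[0.5,101.5,100]])[0]
arm.open(); arm.reach(c,down(yaw+.62))
for q in (8,40):
    arm.clamp(q); d=arm.get_tcp_pos()-c; F=arm.get_contact_force()
    print(arm.get_time(),q,arm.get_grip_width(),(d@ex).round(2),(d@ey).round(2),d[2].round(2),F.round(1),arm.get_wrist_torque().round(2),arm.get_joint_pos().round(2))
E
```

```text
23.2083 8 18.415936151712117 0.55 0.42 0.06 [ 2.2  2.1 -2.1] [ 0.33 -0.63  0.01] [-0.84  0.64  0.77  1.76 -0.54  0.96  0.93]
23.425 40 17.43575371652446 0.62 0.45 0.05 [ 4.6  3.  -3. ] [ 0.59 -0.96  0.09] [-0.84  0.64  0.77  1.76 -0.54  0.96  0.93]
```

```bash
python3 - <<'E'
from h import *
p=np.load("fix.npy"); yaw=p[2]; ey=np.array([-np.sin(yaw),np.cos(yaw),0]); ex=np.array([np.cos(yaw),np.sin(yaw),0])
c=fx(p,[[1.1,101.3,100]])[0]
for a in (.42,.22,.02,0):
    arm.reach(c,down(yaw+a))
    R=Rn.from_rotvec(arm.get_ee_rot()).as_matrix()
    print(arm.get_time(),a,arm.get_grip_width().__round__(2),(np.arctan2(R[1,1],R[0,1])-yaw).round(3),arm.get_contact_force().round(1),((arm.get_tcp_pos()-c)@ex).round(2),((arm.get_tcp_pos()-c)@ey).round(2),arm.get_wrist_torque().round(2))
E
```

```text
23.7083 0.42 17.53 0.425 [ 2.5  2.  -0.2] 0.11 0.28 [ 0.52 -0.58  0.  ]
23.9917 0.22 17.61 0.227 [ 3.1  1.5 -0. ] 0.09 -0.11 [ 0.28 -0.57 -0.05]
24.275 0.02 17.4 0.028 [ 3.1  0.2 -0.1] -0.01 -0.44 [ 0.01 -0.55 -0.1 ]
24.525 0 17.66 0.003 [ 2.5 -0.9 -0.5] -0.07 -0.45 [-0.24 -0.59  0.04]
```

```bash
python3 - <<'E'
from h import *
p=np.load("fix.npy"); yaw=p[2]; ey=np.array([-np.sin(yaw),np.cos(yaw),0]); ex=np.array([np.cos(yaw),np.sin(yaw),0])
c=fx(p,[[-2.5,101.4,66]])[0]
arm.open(); 
def rep(n):
    d=arm.get_tcp_pos()-c; F=arm.get_contact_force(); R=Rn.from_rotvec(arm.get_ee_rot()).as_matrix()
    print(n,round(arm.get_time(),2),round(arm.get_grip_width(),2),"d",(d@ex).round(2),(d@ey).round(2),d[2].round(2),"F",(F@ex).round(1),(F@ey).round(1),F[2].round(1),"yaw",(np.arctan2(R[1,1],R[0,1])-yaw-np.pi/2).round(3))
arm.move_l(c+[0,0,74],feed=150); arm.reach(c+[0,0,74],down(yaw+np.pi/2)); 
h=arm.move_l(c+[0,0,14],feed=120); h=arm.move_l(c,feed=40,contact_N=8); rep(h)
if not h:
    arm.clamp(15); rep("grip15"); arm.clamp(45); rep("grip45")
    h=arm.move_l(c+[0,0,8],feed=25,contact_N=10); rep(h)
    s=arm.snapshot("side"); cv2.imwrite("pics/s3.png",cv2.resize(s["frame"][140:240,290:400,::-1],None,fx=5,fy=5,interpolation=2))
E
```

```text
False 28.45 87.99 d -0.12 -0.04 -0.15 F 0.1 -0.4 0.3 yaw -0.0
grip15 29.17 46.61 d 0.01 0.04 0.04 F 0.9 -0.4 1.0 yaw -0.0
grip45 29.38 46.31 d 0.02 0.04 0.05 F -0.2 -0.0 1.0 yaw 0.0
False 29.85 46.04 d 0.1 0.07 8.21 F 0.3 0.1 0.1 yaw 0.0
```

```bash
python3 - <<'E'
from h import *
p=np.load("fix.npy"); yaw=p[2]; ey=np.array([-np.sin(yaw),np.cos(yaw),0]); ex=np.array([np.cos(yaw),np.sin(yaw),0])
c=fx(p,[[-2.5,101.4,66]])[0]
def rep(n):
    d=arm.get_tcp_pos()-c; F=arm.get_contact_force()
    print(n,round(arm.get_time(),2),round(arm.get_grip_width(),2),"d",(d@ex).round(2),(d@ey).round(2),d[2].round(2),"F",(F@ex).round(1),(F@ey).round(1),F[2].round(1))
h=arm.move_l(c+[0,0,25],feed=25,contact_N=10); rep(h)
if not h:
    h=arm.move_l(c+[0,0,25]+8*ex,feed=10,contact_N=5); rep(h)
    arm.pause(.2); rep("hold")
    s=arm.snapshot("wrist"); cv2.imwrite("pics/w4.png",cv2.resize(s["frame"][100:260,220:420,::-1],None,fx=4,fy=4,interpolation=2))
    s=arm.snapshot("side"); cv2.imwrite("pics/s4.png",cv2.resize(s["frame"][140:240,290:400,::-1],None,fx=5,fy=5,interpolation=2))
E
```

```text
False 30.73 45.83 d -0.1 0.05 24.91 F -0.1 -0.1 -1.3
True 31.32 46.07 d 4.09 0.01 24.11 F -0.3 0.0 -0.4
hold 31.52 46.03 d 3.7 0.01 23.68 F -0.8 0.1 -0.6
```

View pics/w4.png

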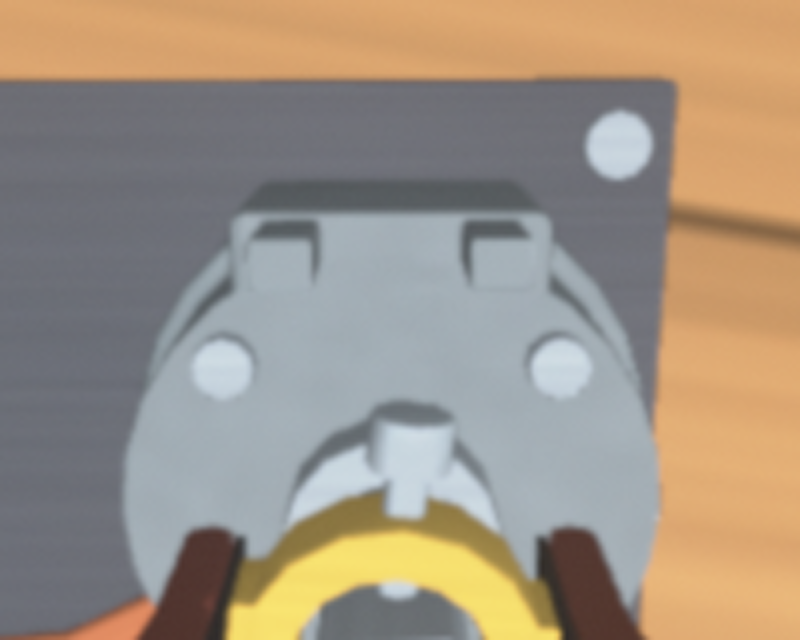

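The picture shows the collar lifted, held squarely, screw (410,460) facing the gap. The force after the stop is small, so I press on in small steps.

```bash
python3 - <<'E'
from h import *
p=np.load("fix.npy"); yaw=p[2]; ey=np.array([-np.sin(yaw),np.cos(yaw),0]); ex=np.array([np.cos(yaw),np.sin(yaw),0])
c=fx(p,[[-2.5,101.4,66]])[0]
x=3.7
while x<11:
    arm.move_l(c+[0,0,25]+x*ex,feed=15); arm.pause(.25)
    d=arm.get_tcp_pos()-c; F=np.mean([arm.get_contact_force() for _ in range(3)],0)
    print(round(x,1),round(arm.get_time(),2),round(arm.get_grip_width(),2),"d",(d@ex).round(2),(d@ey).round(2),d[2].round(2),"F",(F@ex).round(1),(F@ey).round(1),F[2].round(1))
    if F@ex<-14: break
    x+=.7
E
```

```text
3.7 32.12 46.27 d 3.72 -0.0 25.0 F 0.7 0.2 -1.7
4.4 32.62 46.34 d 4.33 0.04 24.97 F -1.5 0.8 -1.0
5.1 33.12 46.22 d 4.61 0.0 24.86 F -4.7 0.4 0.8
5.8 33.62 46.02 d 4.71 0.02 24.76 F -7.1 -0.2 2.2
6.5 34.12 46.15 d 4.78 0.03 24.7 F -8.4 0.1 3.1
7.2 34.62 45.82 d 4.85 0.02 24.63 F -9.3 -0.1 5.0
7.9 35.12 46.25 d 4.91 0.05 24.46 F -13.0 0.1 5.4
8.6 35.62 46.13 d 4.98 0.02 24.39 F -13.5 0.3 7.7
9.3 36.12 45.74 d 5.01 0.01 24.21 F -16.0 -0.6 7.5
```

```bash
python3 - <<'E'
from h import *
p=np.load("fix.npy"); yaw=p[2]; ey=np.array([-np.sin(yaw),np.cos(yaw),0]); ex=np.array([np.cos(yaw),np.sin(yaw),0])
c=fx(p,[[-2.5,101.4,66]])[0]
arm.move_l(c+[0,0,26.5]+9.3*ex,feed=15)
for k in range(3):
    arm.pause(.5); d=arm.get_tcp_pos()-c; F=arm.get_contact_force()
    print(round(arm.get_time(),2),round(arm.get_grip_width(),2),"d",(d@ex).round(2),(d@ey).round(2),d[2].round(2),"F",(F@ex).round(1),(F@ey).round(1),F[2].round(1),arm.get_gripper_force())
s=arm.snapshot("wrist"); a=cv2.resize(s["frame"][140:260,240:400,::-1],(640,480),interpolation=2)
s=arm.snapshot("side"); b=cv2.resize(s["frame"][130:250,290:410,::-1],(480,480),interpolation=2)
cv2.imwrite("pics/w5.png",cv2.resize(np.hstack([a,b]),(800,343)))
E
```

```text
36.87 45.78 d 4.93 -0.05 24.89 F -13.5 0.4 1.2 44.99987819697708
37.37 45.69 d 4.92 -0.02 24.86 F -14.0 0.1 1.2 44.99979856889695
37.87 46.22 d 4.91 -0.07 24.85 F -14.0 0.5 1.2 44.999793162569404
```

View pics/w5.png

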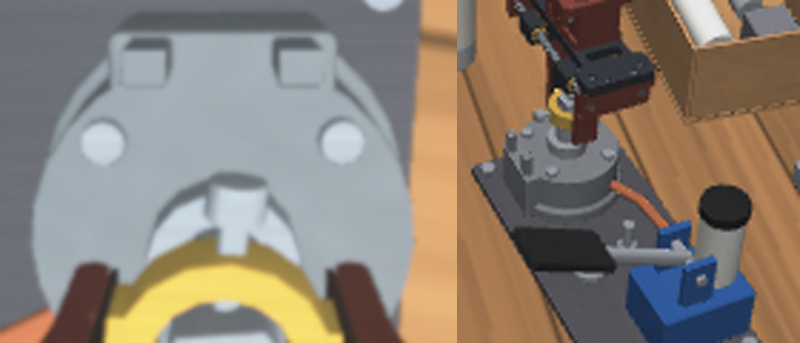

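The collar is raised and pressing, but the screw head (237,195) seems turned slightly right and I want to see the flat's edge near (220,335) better; one last enlarged look.

```bash
python3 - <<'E'
from h import *
s=arm.snapshot("wrist"); f=np.mean([arm.snapshot("wrist")["frame"] for _ in range(8)],0).astype(np.uint8)
a=cv2.resize(f[195:295,260:378,::-1],(708,600),interpolation=cv2.INTER_CUBIC)
cv2.imwrite("pics/w6.png",a)
p=np.load("fix.npy"); T=[[-1,101.4,122],[-8,110,122],[-8,93,122],[-36+2,101.4,109],[-50,101.4,84]]
print((proj(s,fx(p,T))-[260,195])*6)
E
```

```text
[[ 332.73663036  433.17167754]
 [ 430.79373031  362.57404345]
 [ 236.84031849  362.40640457]
 [ 333.30762391   35.11448292]
 [ 334.54653875 -187.76578031]]
```

View pics/w6.png

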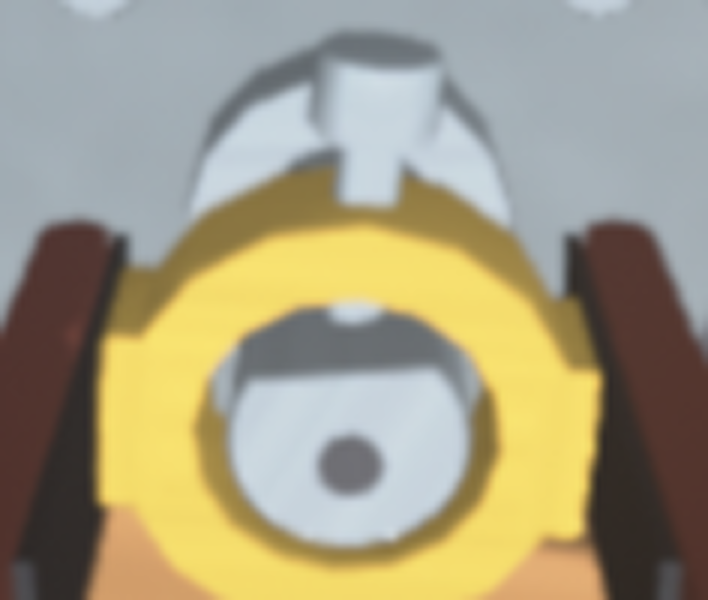

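The flat's edge runs from (240,380) to (443,367), so the shaft is about 0.06 rad short of square, and the collar sits about 0.08 rad clockwise in the soft pads. There is time to mend both: I set the collar back, turn the shaft a bit further and measure the edge by code before lifting again.

```bash
cat >> h.py <<'E'
p=np.load("fix.npy"); yaw=p[2]; ey=np.array([-np.sin(yaw),np.cos(yaw),0]); ex=np.array([np.cos(yaw),np.sin(yaw),0])
c=fx(p,[[-2.5,101.4,66]])[0]
def rep(n):
    d=arm.get_tcp_pos()-c; F=arm.get_contact_force(); R=Rn.from_rotvec(arm.get_ee_rot()).as_matrix()
    print(n,round(arm.get_time(),2),round(arm.get_grip_width(),2),"d",(d@ex).round(2),(d@ey).round(2),d[2].round(2),"F",(F@ex).round(1),(F@ey).round(1),F[2].round(1),"yaw",(np.arctan2(R[1,1],R[0,1])-yaw).round(3))
def edge():  # slope of the flat's top edge in the wrist view, tool y along fixture y
    s=arm.snapshot("wrist"); f=np.mean([arm.snapshot("wrist")["frame"] for _ in range(6)],0).mean(2)
    f=cv2.GaussianBlur(f,(3,3),0); u,v=proj(s,fx(p,[[-8.5,101.4,122]]))[0].round().astype(int)
    U=np.arange(u-12,u+13); g=np.diff(f[v-9:v+11][:,U],axis=0); k=g.argmax(0)
    k=np.clip(k,1,g.shape[0]-2); y0,y1,y2=[g[k+i,range(len(U))] for i in(-1,0,1)]; r=v-8.5+k+.5*(y0-y2)/(y0-2*y1+y2)
    ln=cv2.fitLine(np.c_[U,r].astype(np.float32),cv2.DIST_HUBER,0,.01,.01).ravel()
    print("flat angle",round(float(-ln[1]/ln[0]),3),"rows",r.round(1)[::4],v)
E
python3 - <<'E'
from h import *
edge()
arm.move_l(c+[0,0,25],feed=25); arm.move_l(c+[0,0,.3],feed=40); rep("low"); arm.open()
arm.move_l(c+[0,0,74],feed=150)
g=fx(p,[[1.1,101.3,100]])[0]
arm.reach(g+[0,0,40],down(yaw)); arm.move_l(g,feed=100)
arm.clamp(40); rep("shaft"); arm.reach(g,down(yaw-.065)); arm.pause(.2); rep("turned"); arm.open()
arm.move_l(c+[0,0,74],feed=150); arm.reach(c+[0,0,74],down(yaw+np.pi/2)); arm.move_l(c+[0,0,14],feed=120); arm.move_l(c,feed=40,contact_N=8); rep("down")
edge()
E
```

```text
flat angle 0.064 rows [257.7 257.6 257.3 256.9 256.7 256.5 256.3] 255
low 40.06 46.02 d -0.2 -0.04 0.05 F -1.2 0.5 0.5 yaw 1.571
shaft 44.34 17.25 d 3.57 -0.13 33.95 F 0.9 0.3 0.8 yaw 0.0
turned 44.79 17.8 d 3.59 -0.23 33.98 F 0.5 -0.4 -1.2 yaw -0.064
down 48.76 87.92 d -0.09 -0.06 -0.14 F -0.4 -0.2 -0.6 yaw 1.571
flat angle -0.005 rows [294.8 294.9 294.8 294.9 294.9 294.9 295. ] 293
```

```bash
python3 - <<'E'
from h import *
arm.clamp(45); rep("grip")
h=arm.move_l(c+[0,0,25],feed=30,contact_N=10); rep(h)
if not h:
    arm.reach(c+[0,0,25],down(yaw+np.pi/2+.08)); rep("rot")
    arm.move_l(c+[0,0,25]+3.5*ex,feed=20)
    for x in (5,6.5,8,9.3): arm.move_l(c+[0,0,25+max(0,(x-5)*.35)]+x*ex,feed=12); arm.pause(.2); rep(x)
    arm.pause(.4); rep("end")
    s=arm.snapshot("wrist"); cv2.imwrite("pics/w7.png",s["frame"][:,:,::-1])
    print(proj(s,fx(p,[[-34,101.4,109],[-1,101.4,109]])))
    edge()
    # screw head / thin shank column centre (bright steel between brass): yellow mask symmetry about the shank
    f=s["frame"].astype(int); Y=(f[:,:,0]-f[:,:,2]>50)&(f[:,:,1]-f[:,:,2]>25)
    ys,xs=np.nonzero(Y[200:300,260:380]); print("brass cols",xs.min()+260,xs.max()+260)
    for r in range(200,236,3):
        b=np.nonzero(f[r,290:350].min(1)>205)[0]; print(r,(b.min()+290,b.max()+290) if len(b) else None,end=" ")
E
```

```text
grip 49.84 46.1 d 0.02 0.01 -0.01 F 0.4 -0.5 -0.5 yaw 1.571
False 50.83 46.19 d -0.15 -0.01 24.83 F -0.1 -0.2 -0.7 yaw 1.571
rot 51.08 45.99 d -0.09 -0.06 24.83 F 0.1 -0.7 0.2 yaw 1.649
5 51.88 46.27 d 4.81 -0.02 24.9 F -1.3 0.2 -1.2 yaw 1.651
6.5 52.36 46.0 d 4.9 -0.01 24.87 F -6.0 -0.5 -0.9 yaw 1.651
8 52.84 46.21 d 5.0 0.0 24.85 F -8.6 -0.3 -1.2 yaw 1.651
9.3 53.31 46.13 d 5.04 -0.0 24.82 F -11.0 0.9 -0.7 yaw 1.651
end 53.71 46.06 d 5.02 0.03 24.81 F -11.5 1.0 -0.8 yaw 1.651
[[320.96894005 200.98890129]
 [316.11605336 255.28525826]]
flat angle -0.074 rows [255.9 256.4 256.6 256.8 257.2 257.5 257.7] 255
brass cols 273 379
200 None 203 None 206 None 209 (np.int64(322), np.int64(324)) 212 None 215 None 218 None 221 None 224 None 227 None 230 None 233 None
```

The flat reads square (edge −0.074 with the camera turned by 0.08). I press a little firmer and hand in.

```bash
python3 - <<'E'
from h import *
arm.move_l(c+[0,0,26.8]+11*ex,feed=12); arm.pause(.5); rep("end"); edge()
print(arm.hand_in())
E
```

```text
end 54.9 46.13 d 5.14 0.02 24.7 F -16.0 -0.3 0.8 yaw 1.651
flat angle -0.079 rows [255.7 256.  256.4 256.6 256.8 257.3 257.6] 254
the job is handed in; nothing more can be done
None
```

The job is handed in at about 55 s: three full pump strokes, the flat within about 0.01 rad of facing the gap, and the collar raised 24.7 mm and still gripped, its screw pressing on the flat with about 16 N.

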